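# Hang the sampling can and set the sample valve two turns open

## Robot

A 7-joint arm with a two-finger parallel gripper is mounted at the origin on the work surface. World frame = base frame: x ahead of the robot, y to its left, z up, the work surface at z = 0. Lengths are in m, angles in rad, forces in N, time in s.
With the tool pointing down it reaches from about 0.35 to 0.9 m from the base axis. Payload 19.9 kg.
Tool frame: the origin (TCP) lies between the finger pads, 19 mm behind the fingertips; this is the grasp point; z points along the fingers, y is the line along which they close (so a half turn about z gives the same grasp; the last joint's range is limited). The gripper opens to 85 mm and grips with 20 to 120 N. Pads are 22 mm wide; open, the fingers measure 114 mm over their backs; the gripper's body (76 mm by 85 mm) begins 54 mm behind the grasp point. The pads swing forward as they close: fully open they stand 13 mm farther back than shut.
Start: joints at [1.171, 0.417, -0.01, 1.614, 0.005, 1.111, -0.053], TCP at [0.219, -0.585, 0.25] pointing down, gripper open.
Joint ranges: [-2.81, 2.81], [-0.39, 2.02], [-1.27, 1.25], [0.06, 2.57], [-1.19, 4.33], [0.19, 2], [-2.82, 2.82]. Speed limits (rad/s): [1.89, 1.89, 2.39, 2.39, 3.01, 3.01, 3.01].

## Interface

Orientations are given as a unit quaternion [w, x, y, z].
In Python, from plant import manip gives the robot as it stands.
- The arm moves only by the tool pendant, called as name(argument=value, ...) on one line, values as JSON. Schema: {"type":"object","properties":{"deltas":{"type":"array","items":{"type":"number"},"minItems":5,"maxItems":25},"squeeze":{"type":"number"},"only":{"type":"string"},"quiet":{"type":"boolean"},"lines":{"type":"string"}},"required":["deltas"],"additionalProperties":false}. deltas is one flat list of numbers that holds 1 to 5 rows one after another, with no inner brackets; each row has 5 numbers: the finger opening in m, then dx, dy, dz in m, then a turn about the tool's z in rad; each row shifts and turns the commanded pose from where the row before left it, along the tool's axes as they then stand; what a row does not reach is not made up. A row lasts 1/8 s, in which the tool goes at most 0.0625 m and 0.188 rad, less where a joint would pass 70% of its speed; a pose out of reach is approached as far as the arm can. The fingers move at their own pace and stop on an object; squeeze is the grip in N (left out, the last holds). Time passes only in rows, so rows that do not move let the fingers close. The tool returns the time, the measured TCP pose, the force, the opening and the grip force at its end. only (a regular expression) keeps the lines of the reply that match it, lines (a string "A,B") keeps lines A to B, and quiet returns only ok. Input that does not fit is refused with a message, and nothing moves.
- manip.get_obs(): the state, without advancing time (a new reading comes with each control period).
- manip.read_camera(name): name is "scene" or "top" or "wrist"; returns the picture (480x640x3 uint8, red, green, blue); there is no depth.
- manip.camera_model(name): a dict with "intrinsics" (3x3 intrinsics, pixels), "camera_from_world" (4x4, takes a point from world to camera coordinates); the wrist camera has in their place "tool_from_camera" (4x4, takes a point from camera to tool coordinates, whose origin is the TCP and whose axes are the flange's). Camera axes: x right, y up, looking along -z (the intrinsics and any distortion apply to the point x, -y, -z); pixel columns grow to the right and rows downward; lengths in m; the calibration is good to about 2 mm. A picture is of the moment at which its call begins: read the wrist's pose just before it. camera_model takes no time and is no camera call.
- manip.finish_job(): hands the job in; it is judged then, once.
The state is a dict: "clock": time; "joint_pos": joint angles; "joint_velocities": joint speeds; "tau": joint torques, N m; "tcp_pos": TCP position; "orientation": TCP orientation; "wrist_force": force on the tool from outside, world axes, zero at the start; "moment": the same for the moment, N m; "width": finger opening in m; "grip_force": force on a finger pad.
Only numpy, scipy, OpenCV 4.12 (cv2) and the standard library are available. Lean on these libraries where they do the work, as an engineer would, in place of code of your own. Each camera call takes 0.05 s, during which the arm holds its last target. There are 200 camera calls.

## Task

Hang the steel sampling can by its bow handle over the spout of the sampling station, between the upturned bucket hook and the collar, and let go of it so that it hangs free below the nozzle. Then take the revolving handle of the valve's handwheel, close the valve (clockwise from above) fully to its stop, and back it off exactly two turns without running past. Finish still gripping that handle, holding the valve still at two turns, with the can left hanging and the other things on the bench undisturbed.

Things in the scene. Friction and masses are not known exactly. Their poses are not given: they have to be found in the camera images.
- can: open steel can, about 0.3 kg, 88 mm wide at foot, 100 mm at rim, 80 mm tall, with a rigid upright bow handle (bail) of 9 mm rod: uprights at y = +/-52.5 mm, straight level top bar along y from -46 to +46 mm, its centre line 158 mm above the foot. Origin: centre of underside. Grip the bar 30 mm off its middle: the middle must sit on the spout. Starts standing on the bench, left of the station.
- bail_mid (a point): middle of the top bar of the can's bail, on the rod's centre line, 78 mm above the can's rim; axes as the can's
- station: fixed: steel plate 105 x 360 mm with pipework. Origin on the bench, z up; the level spout points along -x (roughly to the robot, yaw varies). In its frame: brass globe valve with handwheel at x = 25, y = -100 mm; riser at x = 25, y = 100 mm, up to the spout, a 16 mm pipe, axis 190 mm high, over a drip tray 20 mm high. The small lever valve at the -y end is fixed, not used.
- seat (a point): top of the spout pipe midway between bucket hook and collar (26 mm disc), 198 mm above the bench: the bail's bar lies across it, about along y, its centre line 4.5 mm higher. Axes as the station's; the bar has about 15 mm play either way along x. The bail goes on from the spout's open end (-x side), bar above the hook, can's rim below the nozzle.
- nozzle (a point): lower end of the spout's downturned nozzle, 163 mm above the bench, 19 mm thick, 32 mm to -x of the seat; the spout's outermost part ends 42 mm to -x of the seat
- hook_tip (a point): top of the bucket hook, an upturned 8 mm rod at the spout's end, 212 mm above the bench (14 mm above the seat), 31 mm to -x of the seat
- wheel_axis (a point): centre of the handwheel, on its upright axis at mid rim, 142 mm above the bench; axes as the station's. Black plastic wheel, 104 mm over the rim, three spokes, rim 12 mm thick; it does not rise as it turns
- handwheel (a joint): turn of the handwheel in rad: 0 = closed against the hard stop, grows counterclockwise seen from above (opening); two turns open = 12.566; travel ends at 25.1. Starts about 0.4 to 1.15 turns open. Stays where it is left; friction about 0.1 N m, 2 to 3 N at the handle
- spinner: revolving handle: upright black grip, 21 mm thick, 55 mm tall, on the handwheel 44 mm from its axis, from 151 to 206 mm above the bench. Origin: centre of its foot. It goes round with the wheel and spins freely on its own pin, so the gripper need not turn. At joint 0 it lies to the station's +x of the axis; at joint angle a, turned a counterclockwise from there
- bottle_a: open-necked grey plastic sample bottle, 68 mm diameter, 145 mm tall, one of three; bystander, origin at the centre of its underside
- bottle_b: open-necked grey plastic sample bottle, 68 mm diameter, 145 mm tall, one of three; bystander, origin at the centre of its underside
- bottle_c: open-necked grey plastic sample bottle, 68 mm diameter, 145 mm tall, one of three; bystander, origin at the centre of its underside
- cap: black screw cap lying on the bench, 44 mm diameter, 18 mm high; bystander, origin under its centre
- beaker: empty glass beaker, 68 mm diameter, 85 mm tall; bystander, origin under its centre
- cuvette_box: small closed cardboard box, 95 x 65 x 45 mm; bystander, origin under its centre
- rack: white plastic vial rack with some capped vials, 104 x 224 mm, 72 mm tall, 102 mm over the caps; bystander, origin under its centre

How it is judged:
By the outcome, as a careful person would: the job done as asked, in the order asked, and still so for the second after the job is handed in, while the arm keeps its last pose, push and grip.
It also fails if it takes over 69 s, if anything falls off the work surface, if the arm or the gripper's body presses on something with over 40 N, if the wrist force passes 120 N, or if a joint passes its speed limit or range.

## Working session

There is one attempt and no reset: what is moved stays moved. The work goes in short steps, Python scripts to look and compute and a tool call to move; the robot and the scene stay as the last step left them, time stands still between calls to the robot, and variables do not carry over. Pictures are saved under pics/ and viewed, at most 10 in all, crops included, and the job is handed in when it is done.

```bash
ls; mkdir -p pics; python3 - <<'E'
from plant import manip
import cv2
for n in("scene","top"):
    cv2.imwrite(f"pics/{n}0.png",manip.read_camera(n)[:,:,::-1])
    print(n,manip.camera_model(n))
print(manip.camera_model("wrist"));print(manip.get_obs())
E
```

```text
pics
plant.py
scene {'intrinsics': array([[461.04123076,   0.        , 318.69742146],
       [  0.        , 461.04123076, 240.18382332],
       [  0.        ,   0.        ,   1.        ]]), 'camera_from_world': array([[-0.28118772,  0.95962386,  0.00745139,  0.17695752],
       [-0.69564809, -0.20917436,  0.68725529,  0.26292043],
       [ 0.66106521,  0.1880642 ,  0.72637776, -1.62287354],
       [ 0.        ,  0.        ,  0.        ,  1.        ]])}
top {'intrinsics': array([[484.41983041,   0.        , 317.14586577],
       [  0.        , 484.41983041, 236.44323416],
       [  0.        ,   0.        ,   1.        ]]), 'camera_from_world': array([[ 0.01556841, -0.99972919, -0.01729659, -0.02205984],
       [ 0.98189322,  0.01201979,  0.18905353, -0.5758882 ],
       [-0.18879443, -0.01992667,  0.98181444, -1.45889528],
       [ 0.        ,  0.        ,  0.        ,  1.        ]])}
{'intrinsics': array([[383.58074295,   0.        , 320.43325567],
       [  0.        , 383.58074295, 240.94412717],
       [  0.    
[... 422 characters left out ...]
os': array([ 1.17150185,  0.41795315, -0.01032211,  1.61410666,  0.00466763,
        1.1106869 , -0.05300013]), 'joint_velocities': array([-0.00212405, -0.00282487, -0.00027509, -0.0007728 , -0.00034447,
        0.00048673, -0.00099254]), 'tau': array([ 2.10886348e-03, -8.65817928e+01,  6.80598356e-01, -4.35636592e+01,
        1.93280977e-02,  4.85074444e-03,  1.36261519e-04]), 'tcp_pos': array([ 0.21879142, -0.58514537,  0.24940153]), 'orientation': array([-5.50956217e-04,  9.84039394e-01,  1.77949859e-01, -1.25116450e-04]), 'wrist_force': array([-0.79749566, -0.86194344, -0.00367646]), 'moment': array([ 0.01574741, -0.00294383,  0.01253312]), 'grip_force': 0.0, 'width': 0.0853598257426355}
```
View pics/top0.png

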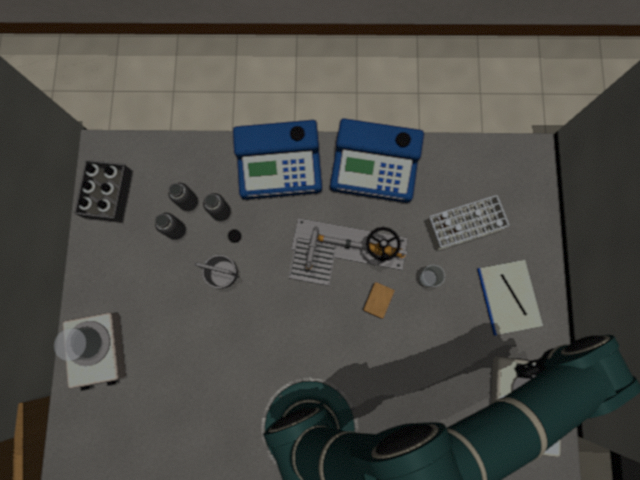

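View pics/scene0.png

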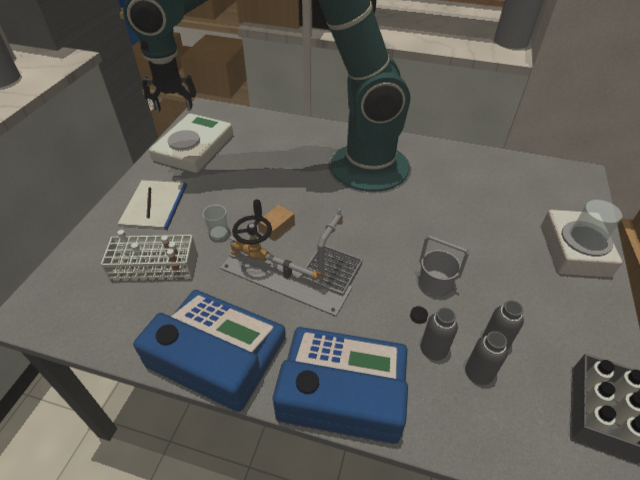

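```bash
python3 - <<'E'
import cv2
t=cv2.imread("pics/top0.png")[205:305,190:420]; a=cv2.resize(t,None,fx=3.4,fy=3.4,interpolation=cv2.INTER_CUBIC)
cv2.imwrite("pics/topc.png",a)
s=cv2.imread("pics/scene0.png")[190:320,210:480]; b=cv2.resize(s,None,fx=2.9,fy=2.9,interpolation=cv2.INTER_CUBIC)
cv2.imwrite("pics/scenec.png",b)
E
```

View pics/topc.png

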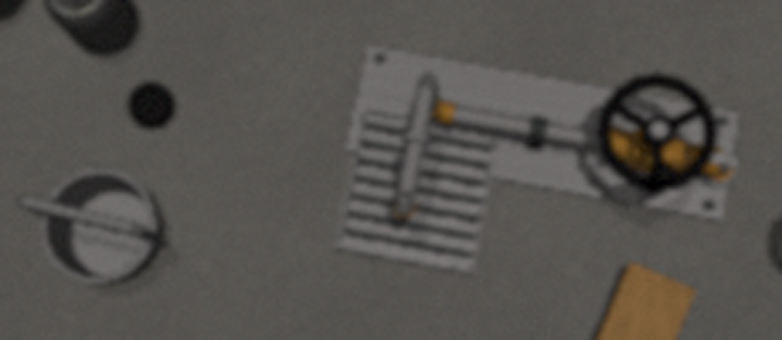

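View pics/scenec.png

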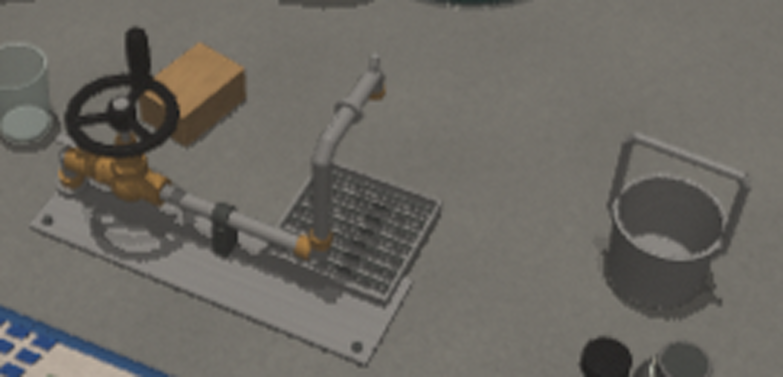

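```bash
cat > h.py <<'E'
import numpy as np
from plant import manip
from scipy.spatial.transform import Rotation as R
def ray(n,u,v):
    m=manip.camera_model(n);K=m["intrinsics"]
    if n=="wrist":
        o=manip.get_obs();w,x,y,z=o["orientation"];T=np.eye(4);T[:3,:3]=R.from_quat([x,y,z,w]).as_matrix();T[:3,3]=o["tcp_pos"]
        C=T@m["tool_from_camera"]
    else: C=np.linalg.inv(m["camera_from_world"])
    d=C[:3,:3]@np.array([(u-K[0,2])/K[0,0],-(v-K[1,2])/K[1,1],-1]);return C[:3,3],d
def atz(n,u,v,z):
    c,d=ray(n,u,v);return c+d*(z-c[2])/d[2]
def tri(rays):
    A=np.zeros((3,3));b=np.zeros(3)
    for c,d in rays:
        d=d/np.linalg.norm(d);P=np.eye(3)-np.outer(d,d);A+=P;b+=P@c
    return np.linalg.solve(A,b)
def T(u,v):return ("top",(u+.5)/3.4-.5+190,(v+.5)/3.4-.5+205)
def S(u,v):return ("scene",(u+.5)/2.9-.5+210,(v+.5)/2.9-.5+190)
def toolvec(dw):  # world vector -> tool axes
    w,x,y,z=manip.get_obs()["orientation"];return R.from_quat([x,y,z,w]).inv().apply(dw)
E
python3 - <<'E'
from h import *
np.set_printoptions(precision=4,suppress=True)
for k,t,s,z in [("wheel",(657,131),(122,113),.142),("bailL",(25,203),(746,180),.16),("bailR",(160,238),(633,138),.16),("hook",(400,215),(375,57),.212),
 ("spinfoot",None,(141,85),.151),("spintop",None,(135,30),.206),("collar",None,(347,108),.195),("plBL",(367,47),(368,365),.008),("plBR",(738,113),(30,228),.008),("rim c",(104,228),(668,219),.08),("risertop",(430,80),(322,158),.19)]:
    L=[]
    if t is not None: print(k,"top",atz(*T(*t),z),end=" ");L.append(ray(*T(*t)))
    print(k,"scene",atz(*S(*s),z),end=" ");L.append(ray(*S(*s)))
    if len(L)>1: print("tri",tri(L),end="")
    print()
E
```

```text
wheel top [ 0.5417 -0.2085  0.142 ] wheel scene [ 0.5381 -0.21    0.142 ] tri [ 0.5411 -0.2082  0.1454]
bailL top [0.4697 0.3291 0.16  ] bailL scene [0.4768 0.3323 0.16  ] tri [0.4705 0.3322 0.1532]
bailR top [0.4415 0.2128 0.16  ] bailR scene [0.4549 0.2345 0.16  ] tri [0.4422 0.2256 0.1447]
hook top [0.4572 0.0086 0.212 ] hook scene [0.4746 0.0059 0.212 ] tri [0.4596 0.0059 0.1986]
spinfoot scene [ 0.5077 -0.2028  0.151 ] 
spintop scene [ 0.4957 -0.2081  0.206 ] 
collar scene [ 0.5251 -0.0048  0.195 ] 
plBL top [0.6438 0.0514 0.008 ] plBL scene [0.6471 0.0528 0.008 ] tri [0.6446 0.0519 0.0042]
plBR top [ 0.5839 -0.3007  0.008 ] plBR scene [ 0.5882 -0.2986  0.008 ] tri [ 0.5848 -0.3013  0.0032]
rim c top [0.4585 0.2783 0.08  ] rim c scene [0.4661 0.2816 0.08  ] tri [0.4593 0.2813 0.0722]
risertop top [ 0.5741 -0.0135  0.19  ] risertop scene [ 0.5824 -0.0102  0.19  ] tri [ 0.5756 -0.0127  0.1823]
```

The crops show, in original image pixels:
- **Top view:** wheel centre near (383,243), spout from (316,228) to (307,268), bail ends near (197,264) and (237,275).
- **Scene view:** spinner from (258,219) up to (256,200), hook tip near (339,209).

These give a station yaw of about -0.17 and a bail yaw of about -0.22. Next I raise, turn to that heading and move over for wrist views.

pendant(deltas=[0.085,0,0,-0.017,-0.188,0.085,0,0,-0.017,-0.188,0.085,0,0,-0.017,-0.188,0.085,0,0,-0.017,-0.188,0.085,0,0,-0.017,-0.188])

```text
clock: 0.72
tcp_pos: [0.2188, -0.5853, 0.3352]
orientation: [-0.0, 0.796, 0.606, 0.0]
wrist_force: [-0.4, 0.7, 0.4]
width: 0.0849
grip_force: 0.0
```

pendant(deltas=[0.085,0.05,0.02,0,-0.1,0.085,0.05,0.02,0,0,0.085,0.05,0.02,0,0,0.085,0.05,0.02,0,0,0.085,0.05,0.01,0,0])

```text
clock: 1.35
tcp_pos: [0.3564, -0.3562, 0.3347]
orientation: [-0.0, 0.766, 0.643, 0.0]
wrist_force: [1.0, -0.5, -0.2]
width: 0.0853
grip_force: 0.0
```

pendant(deltas=[0.085,0.05,0,0,0,0.085,0.05,0,0,0,0.085,0.05,0,0,0,0.085,0,0,0,0])

```text
clock: 1.85
tcp_pos: [0.3824, -0.2073, 0.3352]
orientation: [0.0, 0.765, 0.644, -0.0]
wrist_force: [-0.6, -1.5, -0.2]
width: 0.0851
grip_force: 0.0
```

```bash
python3 - <<'E'
from h import *
import cv2
o=manip.get_obs();print(o["tcp_pos"],o["orientation"])
cv2.imwrite("pics/w1.png",manip.read_camera("wrist")[:,:,::-1])
E
```

```text
[ 0.38236453 -0.20731862  0.33523668] [ 2.83959227e-04  7.64839359e-01  6.44220974e-01 -1.07915542e-04]
```

View pics/w1.png

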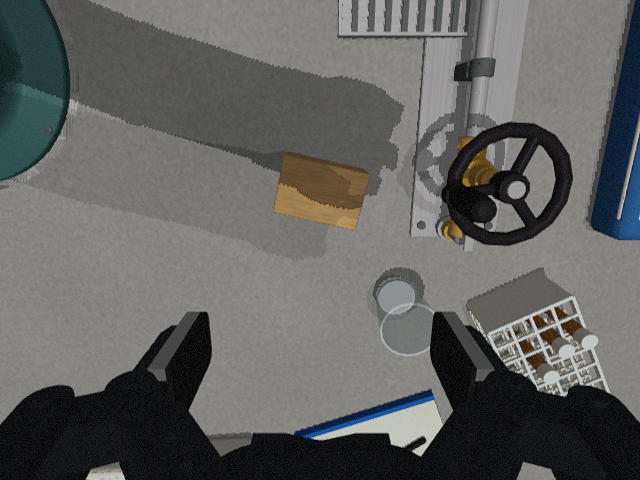

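The wrist view shows the wheel rim centred near (509,184), and the spinner top at (485,208) leaning out from its foot near (462,198). Now on to the spout and the can.

```bash
python3 - <<'E'
from h import *
np.set_printoptions(precision=4,suppress=True)
w=atz("wrist",509,184,.142);print(w)
for p,z in [((486,209),.206),((461,198),.155),((460,194),.151)]:
    s=atz("wrist",*p,z);d=(s-w)[:2];print(s,np.hypot(*d),np.degrees(np.arctan2(d[1],d[0])))
E
```

```text
[ 0.5407 -0.2109  0.142 ]
[ 0.4957 -0.2094  0.206 ] 0.045075974447000136 178.08266948936404
[ 0.4965 -0.2124  0.155 ] 0.04427124857552028 -177.99741680400152
[ 0.4972 -0.21    0.151 ] 0.04352228495759623 178.8946099829204
```

pendant(deltas=[0.085,0.05,0,0,0,0.085,0.05,0,0,0,0.085,0.05,0,0,0,0.085,0.02,0,0,0,0.085,0,0,0,0])

```text
clock: 2.52
tcp_pos: [0.4116, -0.0427, 0.3349]
orientation: [-0.0, 0.766, 0.643, 0.0]
wrist_force: [-0.4, -0.4, -0.1]
width: 0.0847
grip_force: 0.0
```

```bash
python3 - <<'E'
from h import *
import cv2
np.set_printoptions(precision=5,suppress=True)
o=manip.get_obs();print(o["tcp_pos"],o["orientation"])
cv2.imwrite("pics/w2.png",manip.read_camera("wrist")[:,:,::-1])
E
```

```text
[ 0.41162 -0.04268  0.33491] [-0.00017  0.76598  0.64286  0.     ]
```

View pics/w2.png

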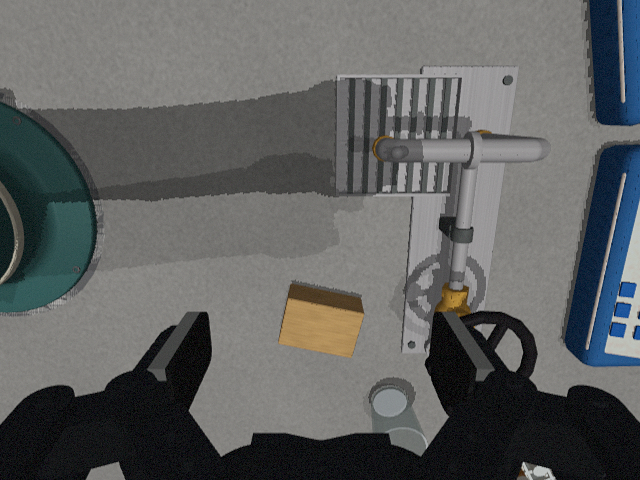

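The spout lies along row 150: hook tip near (402,152), collar at (476,149). The plate's front corner is near (424,67) and (403,352).

```bash
python3 - <<'E'
from h import *
np.set_printoptions(precision=4,suppress=True)
for k,p,z in [("hook",(402,153),.212),("collar top",(476,149),.2),("pipe mid",(437,150),.198),("pipe end",(375,148),.19),("riser",(542,148),.19),("plF1",(424,67),.005),("plF2",(403,352),.005),("plB1",(518,68),.005)]:
    print(k,atz("wrist",*p,z))
E
```

```text
hook [0.4722 0.0034 0.212 ]
collar top [ 0.5227 -0.004   0.2   ]
pipe mid [ 0.4979 -0.0004  0.198 ]
pipe end [0.4586 0.0073 0.19  ]
riser [ 0.5709 -0.0126  0.19  ]
plF1 [0.5452 0.0649 0.005 ]
plF2 [ 0.4838 -0.2879  0.005 ]
plB1 [0.6456 0.0462 0.005 ]
```

pendant(deltas=[0.085,0.05,0,0,0,0.085,0.05,0,0,0,0.085,0.05,0,0,0,0.085,0.05,0,0,0,0.085,0.02,0,0,0])

```text
clock: 3.2
tcp_pos: [0.4505, 0.1746, 0.3347]
orientation: [-0.001, 0.766, 0.643, 0.0]
wrist_force: [0.4, -1.0, 0.4]
width: 0.0852
grip_force: 0.0
```

pendant(deltas=[0.085,0,0,0,0,0.085,0,0,0,0])

```text
clock: 3.45
tcp_pos: [0.4502, 0.172, 0.3347]
orientation: [-0.0, 0.767, 0.642, -0.0]
wrist_force: [0.2, -0.5, -0.2]
width: 0.0853
grip_force: 0.0
```

```bash
python3 - <<'E'
from h import *
import cv2
np.set_printoptions(precision=5,suppress=True)
o=manip.get_obs();print(o["tcp_pos"],o["orientation"])
cv2.imwrite("pics/w3.png",manip.read_camera("wrist")[:,:,::-1])
E
```

```text
[0.45024 0.17201 0.33469] [-0.00008  0.76698  0.64167 -0.00038]
```

View pics/w3.png

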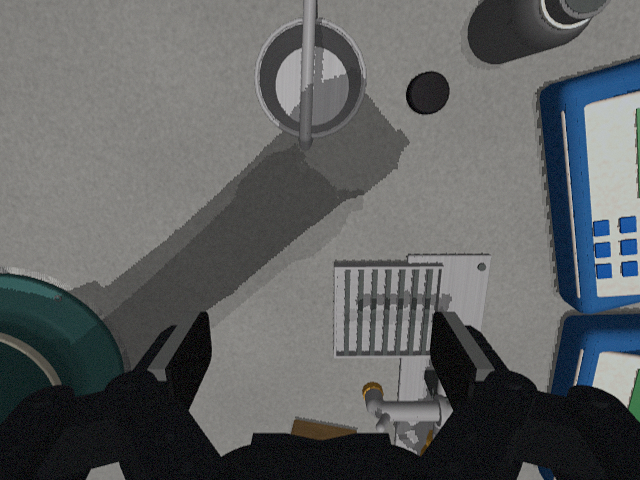

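The wrist view shows the bail bar running from about (311,5) to (306,122), with the can rim centred near (311,77).

```bash
python3 - <<'E'
from h import *
np.set_printoptions(precision=4,suppress=True)
for k,p,z in [("bar far",(311,2),.158),("bar near",(306.5,120),.158),("end",(306,126),.158),("rim",(311,77),.08),("rim lo",(310,137),.08),("rim up",(311,17.5),.08),("rim l",(256,78),.08),("rim r",(366,78),.08)]:
    print(k,atz("wrist",*p,z))
a=atz("wrist",311,2,.158)-atz("wrist",306.5,120,.158);print(np.degrees(np.arctan2(a[1],a[0])),np.hypot(*a[:2]))
import cv2
im=cv2.imread("pics/w3.png",0)
for r in (3,20,60,100): print(r,im[r,296:324])
E
```

```text
bar far [0.4711 0.3241 0.158 ]
bar near [0.4537 0.2489 0.158 ]
end [0.4525 0.2448 0.158 ]
rim [0.4621 0.2848 0.08  ]
rim lo [0.4514 0.233  0.08  ]
rim up [0.4708 0.3319 0.08  ]
rim l [0.4126 0.2928 0.08  ]
rim r [0.5113 0.2752 0.08  ]
76.94754708510366 0.07720568018706384
3 [128 130 128 129 125 129 126  96 123 136 139 144 149 160 157 150 144 129
 121 105  54  98 134 125 127 132 129 127]
20 [158 160 162 164 164 161 136 110 133 142 144 141 157 159 150 145 135 122
 112  87  92 106 102 105 104 109 160 152]
60 [165 162 166 169 158 125 113 132 140 148 153 168 158 151 140 131 118 100
 149 109 106 108 111 112 108 109 150 150]
100 [166 170 171 174 109  83  89  93  98 100 111 104  99  92  88  80  78 116
 112 112 109 109 107 108 109 108 109 113]
```

pendant(deltas=[0.06,0.0411,-0.005,0,0.04,0.06,0.0411,-0.005,0.02,0,0.06,0,0,0.05,0,0.06,0,0,0.05,0,0.06,0,0,0.03,0])

```text
clock: 4.12
tcp_pos: [0.4558, 0.2545, 0.1828]
orientation: [0.0, 0.779, 0.626, -0.001]
wrist_force: [0.5, -0.4, 0.0]
width: 0.0603
grip_force: 0.0
```

pendant(deltas=[0.06,0,0,0.0167,0,0.06,0,0,0.01,0,0.06,0,0,0,0])

```text
clock: 4.5
tcp_pos: [0.4563, 0.2561, 0.1586]
orientation: [0.0, 0.779, 0.627, 0.0]
wrist_force: [0.0, 0.2, 1.3]
width: 0.0603
grip_force: 0.0
```

```bash
python3 - <<'E'
from h import *
import cv2
np.set_printoptions(precision=5,suppress=True)
o=manip.get_obs();print(o["tcp_pos"],o["orientation"]); t=np.array([.4551,.2547,.158])-o["tcp_pos"];print(t,toolvec(t))
im=manip.read_camera("wrist");g=cv2.cvtColor(im,cv2.COLOR_RGB2GRAY)
cv2.imwrite("pics/w4.png",im[:,:,::-1])
E
```

```text
[0.45629 0.25606 0.15855] [0.00005 0.77918 0.6268  0.0001 ]
[-0.00119 -0.00136 -0.00055] [-0.00159 -0.00087  0.00055]
```

View pics/w4.png

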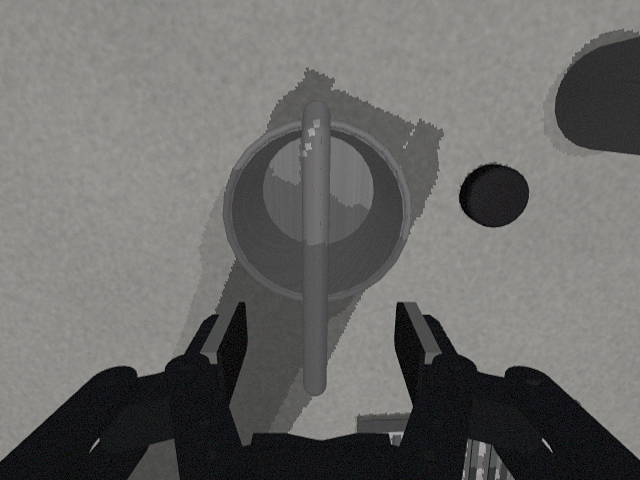

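The bar runs straight up the image between the pads, from (316,101) to (315,394). I'll check how far the grip is from its middle.

```bash
python3 - <<'E'
from h import *
a=atz("wrist",316.5,101,.158);b=atz("wrist",315,393,.158);o=manip.get_obs()
print(a,b,np.linalg.norm(a-b),toolvec((a+b)/2-o["tcp_pos"]),np.degrees(np.arctan2(*(a-b)[1::-1])))
E
```

```text
[0.47313235 0.33764879 0.158     ] [0.44932359 0.23286557 0.158     ] 0.10745408165064366 [ 0.02936683 -0.00151155  0.0010028 ] 77.19865042172344
```

pendant(deltas=[0.0,-0.0006,-0.0015,0,0,0,0,0,0,0,0,0,0,0,0,0,0,0,0,0,0,0,0,0,0], squeeze=80)

```text
clock: 5.18
tcp_pos: [0.4545, 0.256, 0.1587]
orientation: [0.0, 0.779, 0.627, 0.0]
wrist_force: [-2.3, -2.3, 7.4]
width: 0.0058
grip_force: 78.2
```

pendant(deltas=[0,0,0,-0.02,0,0,0,0,-0.03,0,0,0,0,-0.022,0,0,0,0,0,-0.04,0,0,0,0,0])

```text
clock: 5.8
tcp_pos: [0.4542, 0.2557, 0.23]
orientation: [-0.0, 0.766, 0.643, -0.0]
wrist_force: [0.7, 0.6, -1.9]
width: 0.0061
grip_force: 78.6
```

```bash
python3 - <<'E'
from h import *
o=manip.get_obs();h=2*np.arctan2(o["orientation"][2],o["orientation"][1])
tx=np.array([np.cos(h),np.sin(h),0]);seat=np.array([.5025,-.0005,.229]);sx=np.array([.985,-.173,0])
for p in (-.11,0):
    t=seat+p*sx-.030*tx;print(np.degrees(h),t,toolvec(t-o["tcp_pos"]))
E
```

```text
79.99625430807119 [ 0.38893862 -0.01101389  0.229     ] [-0.27397294 -0.01796164  0.00106142]
79.99625430807119 [ 0.49728862 -0.03004389  0.229     ] [-0.27389187  0.09204679  0.00101518]
```

pendant(deltas=[0,-0.03,-0.006,0,0,0,-0.04,-0.006,0,0,0,-0.045,-0.006,0,0,0,-0.045,0,0,0,0,-0.045,0,0,0])

```text
clock: 6.42
tcp_pos: [0.4, 0.0558, 0.2297]
orientation: [-0.0, 0.766, 0.642, -0.0]
wrist_force: [1.5, -1.1, -3.6]
width: 0.0061
grip_force: 78.5
```

pendant(deltas=[0,-0.04,0,0,0,0,-0.029,0,0,0,0,0,0,0,0,0,0,0,0,0])

```text
clock: 6.92
tcp_pos: [0.3887, -0.0102, 0.23]
orientation: [-0.0, 0.766, 0.643, -0.0]
wrist_force: [-0.4, 0.0, -2.7]
width: 0.0064
grip_force: 78.5
```

```bash
python3 - <<'E'
from h import *
import cv2
o=manip.get_obs();print(o["tcp_pos"],toolvec(np.array([ 0.38894,-0.01101,.229])-o["tcp_pos"]))
cv2.imwrite("pics/w5.png",manip.read_camera("wrist")[:,:,::-1])
E
```

```text
[ 0.38869195 -0.01022172  0.22996836] [-0.00073326  0.00038237  0.00096786]
```

View pics/w5.png

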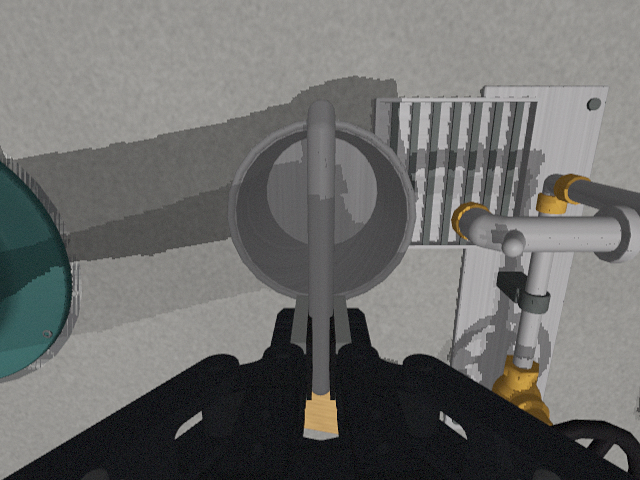

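The can is held upright, bar at column 321 from row 103 to 393. The hook tip is at (513,243), the brass nozzle near (466,222) and the collar at column 622.

```bash
python3 - <<'E'
from h import *
np.set_printoptions(precision=4,suppress=True)
o=manip.get_obs();p=o["tcp_pos"]
f=lambda u,v,z:(toolvec(atz("wrist",u,v,z)-p),atz("wrist",u,v,z))
for k,a in [("far",(321,103,.23)),("near",(320.5,393,.23)),("hook",(513,243,.212)),("pipe",(560,235,.198)),("collar l",(610,235,.19)),("rimL",(229,210,.152)),("rimR",(414,210,.152)),("rimlo",(320,304,.152)),("rimup",(320,120,.152)),("noz",(466,222,.163))]: print(k,*f(*a))
E
```

```text
far [0.0825 0.0003 0.0001] [0.4034 0.0712 0.23  ]
near [-0.0236  0.0002  0.    ] [ 0.3849 -0.0332  0.23  ]
hook [0.0319 0.0751 0.018 ] [0.4683 0.0084 0.212 ]
pipe [0.0309 0.1019 0.032 ] [0.4945 0.0027 0.198 ]
collar l [0.0284 0.1295 0.04  ] [ 0.5213 -0.0044  0.19  ]
rimL [ 0.0308 -0.049   0.0781] [0.3459 0.0289 0.152 ]
rimR [0.0309 0.0507 0.078 ] [0.444  0.0117 0.152 ]
rimlo [-0.0253  0.0001  0.078 ] [ 0.3844 -0.0349  0.152 ]
rimup [ 0.077  -0.      0.0781] [0.4021 0.0659 0.152 ]
noz [0.0271 0.0751 0.067 ] [0.4675 0.0038 0.163 ]
```

pendant(deltas=[0,0.0013,0.02,0,0,0,0,0.025,0,0,0,0,0.025,0,0,0,0,0.022,0,0,0,0,0.015,0,0])

```text
clock: 7.6
tcp_pos: [0.4952, -0.0273, 0.2299]
orientation: [-0.001, 0.766, 0.643, 0.0]
wrist_force: [-1.3, 0.4, -3.1]
width: 0.0065
grip_force: 78.5
```

pendant(deltas=[0,0,0,0,0,0,0,0,0.01,0,0,0,0,0.01,0,0,0,0,0,0])

```text
clock: 8.1
tcp_pos: [0.4937, -0.0281, 0.2094]
orientation: [-0.001, 0.766, 0.642, -0.001]
wrist_force: [0.8, -0.5, -2.3]
width: 0.0064
grip_force: 78.5
```

```bash
python3 - <<'E'
from h import *
import cv2
o=manip.get_obs();print(o["tcp_pos"],o["wrist_force"])
cv2.imwrite("pics/w6.png",manip.read_camera("wrist")[:,:,::-1])
E
```

```text
[ 0.49367013 -0.02807882  0.20939793] [ 0.76486256 -0.49797939 -2.2703699 ]
```

View pics/w6.png

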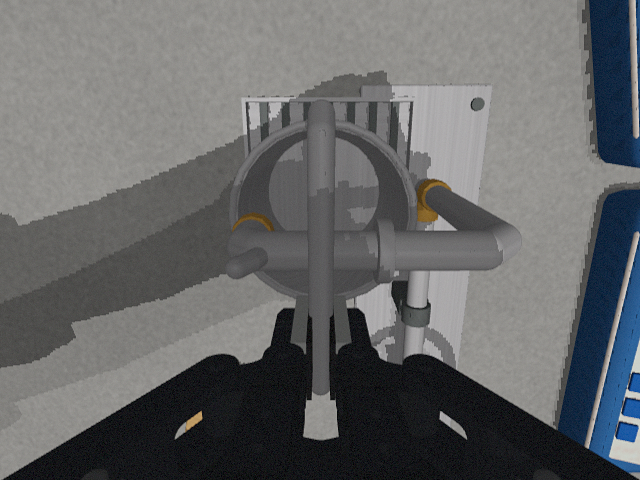

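The bar (column 321) crosses the pipe between hook (column 250) and collar (column 383), and the nozzle is over the can's mouth. Lowering and releasing.

pendant(deltas=[0,0,0,0.005,0,0,0,0,0.0025,0,0,0,0,0,0])

```text
clock: 8.52
tcp_pos: [0.4945, -0.0281, 0.2028]
orientation: [0.0, 0.766, 0.642, 0.0]
wrist_force: [-1.1, -0.8, -0.2]
width: 0.0063
grip_force: 78.9
```

pendant(deltas=[0.03,0,0,0,0,0.04,0,0,0,0,0.045,0,0,0,0,0.045,0,0,0,0])

```text
clock: 9.02
tcp_pos: [0.4945, -0.0281, 0.2028]
orientation: [-0.0, 0.766, 0.642, 0.0]
wrist_force: [-0.4, 0.6, -0.0]
width: 0.0449
grip_force: 0.0
```

pendant(deltas=[0.045,0,0,-0.02,0,0.045,0,0,-0.03,0,0.045,0,0,-0.03,0,0.045,0,0,0,0,0.045,0,0,0,0])

```text
clock: 9.65
tcp_pos: [0.4942, -0.0282, 0.2822]
orientation: [-0.0, 0.766, 0.642, -0.0]
wrist_force: [-0.2, -1.1, 0.6]
width: 0.0449
grip_force: 0.0
```

```bash
python3 - <<'E'
from h import *
import cv2
o=manip.get_obs();print(o["tcp_pos"],o["orientation"])
a=manip.read_camera("wrist")[:,:,::-1];b=manip.read_camera("scene")[180:320,200:420,::-1]
c=cv2.resize(a[:300,100:600],(480,288));d=cv2.resize(b,(480,305),interpolation=cv2.INTER_CUBIC)
cv2.imwrite("pics/w7.png",cv2.vconcat([c,d]))
E
```

```text
[ 0.49417578 -0.02822415  0.28224313] [-1.52371882e-04  7.66428585e-01  6.42329462e-01 -2.51763945e-04]
```

View pics/w7.png

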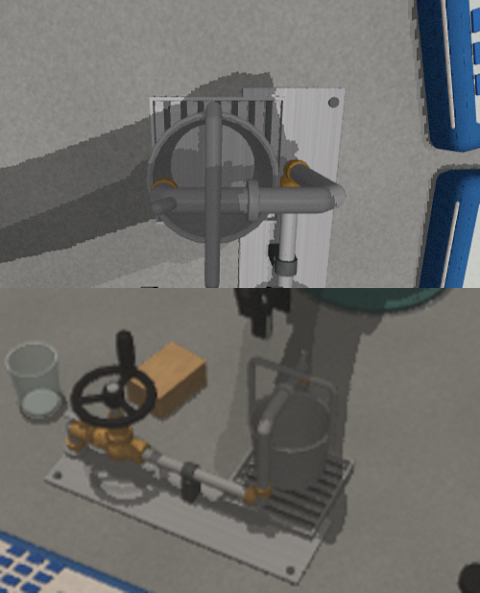

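That last picture took me to 11 views, one over the limit of 10, so I won't view any more. It shows the can hanging free on the spout, released, between hook and collar. The rest runs on the numbers: next, over to the spinner.

pendant(deltas=[0.045,-0.045,0.0085,0,0,0.045,-0.045,0.0085,0,0,0.045,-0.045,0.0085,0,0,0.045,-0.0443,0.008,0,0,0.045,0,0,0,0])

```text
clock: 10.38
tcp_pos: [0.4953, -0.2137, 0.2815]
orientation: [-0.001, 0.768, 0.641, -0.0]
wrist_force: [0.1, 0.6, 0.3]
width: 0.045
grip_force: 0.0
```

pendant(deltas=[0.045,0,0,0.03,0,0.045,0,0,0.03,0,0.045,0,0,0.025,0,0.045,0,0,0.014,0,0.045,0,0,0,0])

```text
clock: 11.0
tcp_pos: [0.4959, -0.2099, 0.1831]
orientation: [-0.001, 0.766, 0.643, -0.0]
wrist_force: [0.0, 0.1, 0.4]
width: 0.0449
grip_force: 0.0
```

pendant(deltas=[0.0,0,0,0,0,0,0,0,0,0,0,0,0,0,0,0,0,0,0,0], squeeze=50)

```text
clock: 11.5
tcp_pos: [0.4957, -0.2105, 0.1848]
orientation: [0.0, 0.766, 0.642, -0.001]
wrist_force: [-10.5, 2.7, 11.5]
width: 0.0194
grip_force: 48.4
```

```bash
python3 - <<'E'
from h import *
np.set_printoptions(precision=4,suppress=True)
o=manip.get_obs();print(o["tcp_pos"],o["wrist_force"],toolvec(o["wrist_force"]),o["moment"])
E
```

```text
[ 0.4957 -0.2105  0.1848] [-10.4629   2.7085  11.512 ] [  0.827  -10.7821 -11.5063] [0.485  1.9668 0.0609]
```

```bash
python3 - <<'E'
import numpy as np
for t in range(190,-31,-20):
    a,b=np.radians(t),np.radians(t-20);print(t,t-20,np.round(44*(np.sin(b)-np.sin(a)),1),np.round(44*(np.cos(b)-np.cos(a)),1))
E
```

```text
190 170 15.3 0.0
170 150 14.4 5.2
150 130 11.7 9.8
130 110 7.6 13.2
110 90 2.7 15.0
90 70 -2.7 15.0
70 50 -7.6 13.2
50 30 -11.7 9.8
30 10 -14.4 5.2
10 -10 -15.3 0.0
-10 -30 -14.4 -5.2
-30 -50 -11.7 -9.8
```

pendant(deltas=[0,0,-0.0015,0.0015,0,0,0,0,0,0,0,0.0153,-0.0003,0,0,0,0.0144,0.005,0,0,0,0,0,0,0])

```text
clock: 12.12
tcp_pos: [0.5069, -0.1816, 0.1847]
orientation: [0.003, 0.766, 0.643, 0.001]
wrist_force: [3.8, -0.3, 17.4]
width: 0.0194
grip_force: 50.2
```

```bash
python3 - <<'E'
from h import *
np.set_printoptions(precision=4,suppress=True)
o=manip.get_obs();p=o["tcp_pos"];print(p,toolvec(o["wrist_force"]))
d=p[:2]-[.5407,-.2109];print(np.hypot(*d),np.degrees(np.arctan2(d[1],d[0]))+10)
E
```

```text
[ 0.5069 -0.1816  0.1847] [  0.3744   3.8428 -17.4074]
0.04475374033720383 149.11092806758722
```

pendant(deltas=[0,0.0117,0.0098,-0.003,0,0,0.0076,0.0132,0,0,0,0.0027,0.015,0,0,0,-0.0027,0.015,0,0,0,0,0,0,0])

```text
clock: 12.75
tcp_pos: [0.5605, -0.1726, 0.1853]
orientation: [0.0, 0.767, 0.642, 0.0]
wrist_force: [-0.2, -3.9, -5.1]
width: 0.0195
grip_force: 53.0
```

```bash
cat > s.py <<'E'
from h import *
np.set_printoptions(precision=4,suppress=True)
o=manip.get_obs();p=o["tcp_pos"];d=p[:2]-[.5407,-.2109]
a=np.degrees(np.arctan2(d[1],d[0]))+10;q=o["orientation"]
f=toolvec(o["wrist_force"])
print(p,"F tool",f,"r",np.hypot(*d),"ang",a,"Fr",f[0]*np.sin(np.radians(a))+f[1]*np.cos(np.radians(a)),"Ft",f[0]*np.cos(np.radians(a))-f[1]*np.sin(np.radians(a)),"head",np.degrees(2*np.arctan2(q[2],q[1])))
E
python3 s.py
```

```text
[ 0.5605 -0.1726  0.1853] F tool [-3.8286  0.5052  5.0584] r 0.04312197850559649 ang 72.6830020818735 Fr -3.504653656294371 Ft -1.621890586734272 head 79.90716031718095
```

pendant(deltas=[0,-0.0076,0.0132,0,0,0,-0.0117,0.0098,0,0,0,-0.0144,0.0052,0,0,0,0,0,0,0])

```text
clock: 13.25
tcp_pos: [0.583, -0.2116, 0.1854]
orientation: [0.001, 0.767, 0.642, 0.001]
wrist_force: [9.7, -2.6, -11.8]
width: 0.0197
grip_force: 52.3
```

```bash
python3 s.py
```

```text
[ 0.583  -0.2116  0.1854] F tool [-0.8684  9.9674 11.8245] r 0.04227106244979649 ang 9.041822250827583 Fr 9.707040349187107 Ft -2.4240290378023173 head 79.86885161684582
```

pendant(deltas=[0,-0.004,0,0,0,0,0,0,0,0])

```text
clock: 13.5
tcp_pos: [0.5827, -0.2145, 0.1855]
orientation: [0.001, 0.766, 0.642, 0.002]
wrist_force: [14.0, -1.1, -14.4]
width: 0.0194
grip_force: 52.0
```

```bash
python3 s.py
```

```text
[ 0.5827 -0.2145  0.1855] F tool [ 1.3736 13.882  14.4579] r 0.04217388901407481 ang 5.131321164424591 Fr 13.949165578490176 Ft 0.12646498957314578 head 79.93959481695973
```

pendant(deltas=[0,-0.003,0.0015,0.001,0,0,0,0,0,0])

```text
clock: 13.75
tcp_pos: [0.5828, -0.2177, 0.1852]
orientation: [0.001, 0.766, 0.642, 0.001]
wrist_force: [0.7, -0.6, 3.2]
width: 0.0194
grip_force: 53.8
```

```bash
python3 s.py
```

```text
[ 0.5828 -0.2177  0.1852] F tool [-0.4579  0.7835 -3.1802] r 0.04264505170119363 ang 0.7576801634207779 Fr 0.7774192183174451 Ft -0.4681973077026259 head 79.92765005968921
```

pendant(deltas=[0,-0.003,0.0005,0,0,0,0,0,0,0])

```text
clock: 14.0
tcp_pos: [0.5827, -0.2191, 0.1851]
orientation: [-0.0, 0.766, 0.643, 0.001]
wrist_force: [-1.0, 8.6, 7.9]
width: 0.0194
grip_force: 54.2
```

```bash
python3 s.py
```

```text
[ 0.5827 -0.2191  0.1851] F tool [ 8.2747 -2.4268 -7.9091] r 0.04276967718420421 ang -1.075048641619663 Fr -2.5815863945727484 Ft 8.227725402759045 head 80.01220336350578
```

pendant(deltas=[0,-0.003,0,0,0,0,0,0,0,0])

```text
clock: 14.25
tcp_pos: [0.5826, -0.2196, 0.1851]
orientation: [-0.001, 0.765, 0.644, 0.002]
wrist_force: [-0.6, 19.8, 7.8]
width: 0.0196
grip_force: 54.2
```

```bash
python3 s.py
```

```text
[ 0.5826 -0.2196  0.1851] F tool [19.4372 -3.9356 -7.7098] r 0.04281120998575301 ang -1.6777231787770397 Fr -4.503026364853955 Ft 19.313652332000856 head 80.13740680128652
```

The stop shows clearly: tangential force went from 0 to 19 N while the TCP barely moved, so joint 0 is at TCP y ≈ -0.2187. Relieving the push, then opening.

pendant(deltas=[0,0.0045,0,-0.001,0,0,0,0,0,0])

```text
clock: 14.5
tcp_pos: [0.5826, -0.2189, 0.1853]
orientation: [0.0, 0.766, 0.642, 0.0]
wrist_force: [3.4, 2.3, -2.8]
width: 0.0192
grip_force: 52.8
```

```bash
python3 s.py
```

```text
[ 0.5826 -0.2189  0.1853] F tool [2.8588 2.9715 2.8175] r 0.042635096701437274 ang -0.7822628620148713 Fr 2.9321901072224925 Ft 2.899127599880184 head 79.95140308290934
```

pendant(deltas=[0,0.015,-0.0027,0,0,0,0.0132,-0.0076,0,0,0,0.0098,-0.0117,0,0,0,0.0052,-0.0144,0,0,0,0,0,0,0])

```text
clock: 15.12
tcp_pos: [0.5534, -0.1697, 0.1853]
orientation: [-0.0, 0.766, 0.642, -0.0]
wrist_force: [0.3, 4.4, -4.0]
width: 0.0191
grip_force: 53.3
```

```bash
python3 s.py
```

```text
[ 0.5534 -0.1697  0.1853] F tool [ 4.3876 -0.4629  3.9837] r 0.043076140681051214 ang 82.90934653273635 Fr 4.296867176402134 Ft 1.0009096819442374 head 79.95091717987411
```

pendant(deltas=[0,0,-0.0153,0,0,0,-0.0052,-0.0144,0,0,0,-0.0098,-0.0117,0,0,0,-0.0132,-0.0076,0,0,0,0,0,0,0])

```text
clock: 15.75
tcp_pos: [0.4999, -0.1915, 0.1852]
orientation: [0.0, 0.767, 0.641, -0.001]
wrist_force: [-0.3, -3.1, -4.6]
width: 0.0191
grip_force: 53.1
```

```bash
python3 s.py
```

```text
[ 0.4999 -0.1915  0.1852] F tool [-3.0547  0.262   4.5675] r 0.045151369827173264 ang 164.59495030618157 Fr -1.064050399198539 Ft 2.875319330593144 head 79.7907371390925
```

pendant(deltas=[0,-0.015,-0.0027,0,0,0,-0.015,0.0027,0,0,0,-0.0132,0.0076,0,0,0,-0.0098,0.0117,0,0,0,0,0,0,0])

```text
clock: 16.38
tcp_pos: [0.5117, -0.2457, 0.1852]
orientation: [0.0, 0.766, 0.642, 0.001]
wrist_force: [4.1, 1.6, -2.8]
width: 0.0195
grip_force: 53.1
```

```bash
python3 s.py
```

```text
[ 0.5117 -0.2457  0.1852] F tool [2.2484 3.7119 2.7839] r 0.04527480054329333 ang -119.79404607935723 Fr -3.7955712341789747 Ft 2.104087451734422 head 79.92191079610878
```

pendant(deltas=[0,-0.0052,0.0144,0,0,0,0,0.0153,0,0,0,0.0052,0.0144,0,0,0,0.0098,0.0117,0,0,0,0.0132,0.0076,0,0])

```text
clock: 17.0
tcp_pos: [0.5775, -0.2336, 0.1852]
orientation: [-0.0, 0.767, 0.642, -0.001]
wrist_force: [-9.5, 2.2, 4.3]
width: 0.0195
grip_force: 53.9
```

pendant(deltas=[0,0.015,0.0027,0,0,0,0,0,0,0])

```text
clock: 17.25
tcp_pos: [0.5829, -0.2171, 0.1853]
orientation: [-0.0, 0.766, 0.643, 0.0]
wrist_force: [0.4, 2.9, -1.7]
width: 0.0195
grip_force: 53.3
```

```bash
python3 s.py
```

```text
[ 0.5829 -0.2171  0.1853] F tool [ 2.8719 -0.1338  1.7376] r 0.0426803030131678 ang 1.5972443270526693 Fr -0.05374198705547409 Ft 2.874547474916873 head 80.05934207427521
```

One turn done, about 2° ahead. Second turn, with the last row shortened.

pendant(deltas=[0,0.015,-0.0027,0,0,0,0.0132,-0.0076,0,0,0,0.0098,-0.0117,0,0,0,0.0052,-0.0144,0,0,0,0,-0.0153,0,0])

```text
clock: 17.88
tcp_pos: [0.5385, -0.167, 0.1853]
orientation: [0.0, 0.766, 0.643, 0.0]
wrist_force: [3.5, -9.0, -5.4]
width: 0.0198
grip_force: 53.1
```

pendant(deltas=[0,-0.0052,-0.0144,0,0,0,-0.0098,-0.0117,0,0,0,-0.0132,-0.0076,0,0,0,-0.015,-0.0027,0,0,0,-0.015,0.0027,0,0])

```text
clock: 18.5
tcp_pos: [0.4956, -0.2187, 0.1853]
orientation: [0.0, 0.766, 0.642, 0.001]
wrist_force: [13.9, 6.2, -12.5]
width: 0.0195
grip_force: 52.3
```

```bash
python3 s.py
```

```text
[ 0.4956 -0.2187  0.1853] F tool [ 8.505  12.643  12.5662] r 0.04581549379994114 ang -160.20220957834093 Fr -14.776393902540486 Ft -3.720052413693617 head 79.95068498819768
```

pendant(deltas=[0,-0.0132,0.0076,0,0,0,-0.0098,0.0117,0,0,0,-0.0052,0.0144,0,0,0,0,0.0153,0,0,0,0.0052,0.0144,0,0])

```text
clock: 19.12
tcp_pos: [0.5542, -0.2529, 0.1852]
orientation: [-0.0, 0.767, 0.642, -0.0]
wrist_force: [-5.7, 6.1, 2.0]
width: 0.0194
grip_force: 53.8
```

pendant(deltas=[0,0.0098,0.0117,0,0,0,0.0132,0.0076,0,0,0,0,0,0,0])

```text
clock: 19.5
tcp_pos: [0.5783, -0.2314, 0.1853]
orientation: [0.0, 0.766, 0.643, 0.001]
wrist_force: [4.7, 0.7, -4.4]
width: 0.0199
grip_force: 53.0
```

```bash
python3 s.py
```

```text
[ 0.5783 -0.2314  0.1853] F tool [1.4971 4.4792 4.4496] r 0.04282269145840821 ang -18.525670276760547 Fr 3.771392350012319 Ft 2.8426780968850442 head 80.0792173402793
```

pendant(deltas=[0,0.008,0.0014,0,0,0,0.003,0.0003,0,0,0,0,0,0,0])

```text
clock: 19.88
tcp_pos: [0.5814, -0.2229, 0.1854]
orientation: [0.001, 0.766, 0.642, 0.001]
wrist_force: [9.6, -2.5, -8.3]
width: 0.0195
grip_force: 52.6
```

```bash
python3 s.py
```

```text
[ 0.5814 -0.2229  0.1854] F tool [-0.7441  9.8954  8.304 ] r 0.0424237816143337 ang -6.374219573654983 Fr 9.916879797660542 Ft 0.35911872059071825 head 79.93561873530385
```

pendant(deltas=[0,0.003,0.0012,0.0008,0,0,0,0,0,0,0,0,0,0,0])

```text
clock: 20.25
tcp_pos: [0.5825, -0.22, 0.1851]
orientation: [0.0, 0.766, 0.642, 0.0]
wrist_force: [-1.1, -0.8, 6.5]
width: 0.02
grip_force: 54.3
```

```bash
python3 s.py
```

```text
[ 0.5825 -0.22    0.1851] F tool [-0.9371 -0.9184 -6.4528] r 0.04273466733823972 ang -2.234771458514402 Fr -0.8812111446350024 Ft -0.9721633595792911 head 79.93338063175554
```

pendant(deltas=[0,0.0013,0,-0.0004,0,0,0,0,0,0,0,0,0,0,0])

```text
clock: 20.62
tcp_pos: [0.5827, -0.2188, 0.1852]
orientation: [0.0, 0.766, 0.642, 0.0]
wrist_force: [-1.3, -1.8, 5.6]
width: 0.0196
grip_force: 53.8
```

```bash
python3 s.py; python3 s.py|cut -c1-30
```

```text
[ 0.5827 -0.2188  0.1852] F tool [-1.9647 -0.9979 -5.5508] r 0.042719956013981944 ang -0.6418185997188779 Fr -0.9758272187650443 Ft -1.975755888075302 head 79.93300350793858
[ 0.5827 -0.2188  0.1852] F to
```

pendant(deltas=[0,0,0,0,0])

```text
clock: 20.75
tcp_pos: [0.5827, -0.2188, 0.1851]
orientation: [0.0, 0.766, 0.642, -0.0]
wrist_force: [0.2, -2.6, 5.9]
width: 0.0193
grip_force: 53.8
```

```bash
python3 s.py
```

```text
[ 0.5827 -0.2188  0.1851] F tool [-2.4829  0.6197 -5.9394] r 0.042705917980012 ang -0.6051874807193371 Fr 0.6459098751702513 Ft -2.4762054593605933 head 79.93393810155543
```

```bash
python3 -c "
from plant import manip
print(manip.finish_job())"
```

```text
the job is handed in; nothing more can be done
None
```

The job is handed in at 20.8 s: the can hangs free on the spout between hook and collar, and the valve was closed to its stop and backed off two turns (TCP back within about 0.1 mm of the stop reading, which assumes the handle did not slip in the pads) with the handle still gripped, but I viewed 11 pictures against the limit of 10, so the end state was checked by readings only.

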